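# Start a lampholder cap in its bayonet collar and hold it short of the lock

### The arm

A 6-joint arm with a two-finger parallel gripper is mounted at the origin on the work surface. World frame = base frame: x ahead of the robot, y to its left, z up, the work surface at z = 0. Lengths are in m, angles in rad, forces in N, time in s.
With the tool pointing down it reaches from about 0.425 to 1.125 m from the base axis. Payload 14.9 kg.
Tool frame: the origin (TCP) lies midway between the tips of the shut fingers; the grasp point (between the pads) lies 19 mm behind it; z points along the fingers, y is the direction in which the jaws open and shut (so a half turn about z gives the same grasp; the last joint's range is limited). The gripper opens to 91 mm and grips with 3 to 60 N. Pads are 32 mm wide; open, the fingers measure 118 mm over their backs; the gripper's body (76 mm by 178 mm) begins 60 mm behind the grasp point.
Start: joints at [-1.179, 0.379, 1.734, -0, 1.028, -0.033], TCP at [0.288, -0.638, 0.214] pointing down, gripper open.
Joint ranges: [-2.77, 2.77], [-0.74, 2.19], [0, 2.66], [-1.06, 4.2], [0.31, 2.87], [-3.08, 3.08]. Speed limits (rad/s): [1.89, 1.89, 2.39, 3.14, 3.14, 3.14].

### API

Orientations are given as a rotation vector (axis times angle).
In Python, from bench import bot gives the robot as it stands.
- The arm moves only by the shell command python3 -m creep 'ROWS' [FORCE]. ROWS is JSON, a list of rows, each a list of 5 numbers: the opening in per cent of the stroke, from 0 (shut) to 100 (fully open), then the shift along the tool's x, y, z in mm, then the turn about the tool's z in rad. A call has 1 to 8 rows; each row shifts and turns the commanded pose from where the row before left it, along the tool's axes as they then stand; what a row does not reach is not made up. A row lasts 1/8 s, in which the tool goes at most 62.5 mm and 10.7 degrees, less where a joint would pass 70% of its speed; a pose out of reach is approached as far as the arm can. A call is refused whole if a number of a shift passes 62.5 or a number of a turn 0.188, either way. A call with a gripper value outside its range is refused whole. The fingers move at their own pace and stop on an object; FORCE is the grip in N (left out, the last holds). Time passes only in rows, so rows that do not move let the fingers close. It gives the time, the measured TCP pose, the force and the opening at its end, in the units of the state.
- bot.read_state(): the state, without advancing time (a new reading comes with each control period).
- bot.read_camera(name): name is "side" or "top"; returns (picture, depth): 480x640x3 uint8, red, green, blue; 480x640 float32, m along the optical axis (not along the pixel's ray), 0 where there is no reading.
- bot.camera_params(name): a dict with "K" (3x3 intrinsics, pixels), "dist" ([k1, k2, p1, p2, k3] as OpenCV has them; the pictures are not rectified), "view" (4x4, takes a point from world to camera coordinates). Camera axes: x right, y up, looking along -z (the intrinsics and any distortion apply to the point x, -y, -z); pixel columns grow to the right and rows downward; lengths in m; the calibration is good to about 2 mm. A picture is of the moment at which its call begins. camera_params takes no time and is no camera call.
- bot.job_done(): hands the job in, once; it reports no verdict.
The state is a dict: "t": time; "q": joint angles; "qd": joint speeds; "effort": joint torques, N m; "tcp_pos": TCP position; "eef_rot": TCP orientation; "contact_force": force on the tool from outside, world axes, zero at the start; "ft_torque": the same for the moment, N m; "finger_gap": finger opening in m.
Only numpy, scipy, OpenCV 4.12 (cv2) and the standard library are available. Lean on these libraries where they do the work, as an engineer would, in place of code of your own. Each camera call takes 0.05 s, during which the arm holds its last target. There are 200 camera calls.

### The job

Clear the plastic dust cover off the neck of the glass lamp base: take it by its knob and set it down flat, knob up, in the shallow steel tray, without dropping it. Then fit the lampholder cap with the two ears: lower the ears into the two gaps of the collar, press the cap down against the spring and turn it clockwise (seen from above) half-way to the lock, an eighth of a turn, so that the ears are under the collar's lips but never reach the lock notches. Finish while still gripping the cap there, because I must pull the flex through before it may lock; do not drop the cap and leave everything else where it stands.

Things in the scene. Friction and masses are not known exactly. Their poses are not given: they have to be found in the camera images.
- lamp: Small lamp base of smoky brown glass, fixed upright in a plywood cradle (disc 176 mm across, three posts 78 mm high). Belly 150 mm across at 70 mm height; aluminium bayonet collar 85 mm across on its neck, top face at 170 mm. Origin: centre of the cradle's underside on the table, z up along the lamp's axis. The collar's two gaps lie on this frame's +x and -x axes.
- collar (a point): Centre of the collar's top face, on the lamp's axis, axes as the lamp's. Its lips leave a bore of 59 mm; below them it is 74 mm. Clockwise from the middle of each gap: gap to 18 degrees, lip 5 mm thick from 18 to 75, lock notch from 75 to 105 (lip's underside 3 mm higher), then a solid stop; the other side of each gap is a solid stop too. All repeats after half a turn.
- gap (a point): Middle of one gap in the collar's lip, at the top face, 33 mm from the axis on the lamp's +x. The other gap is opposite. Each is 36 degrees wide (about 20 mm).
- seat (a joint): Travel of the sprung black seat (56 mm disc) inside the collar, m: 0 at rest, when its face is 5 mm below the collar's top; 0.009 fully pressed down (14 mm below). Pushes up with 3 N at 0 and 0.8 N more per mm.
- cover: Grey plastic dust cover lying loose on the collar, about 70 g: a disc 88 mm across, 4 mm thick, a spigot 50 mm across and 4 mm long below it, a round knob 26 mm across and 34 mm tall above it. Origin: centre of the spigot's underside (4 mm below the collar's top at the start), z up; knob from 8 to 42 mm above the origin.
- tray: Shallow open steel tray, 170 x 170 x 25 mm, walls and floor 3 mm, fixed to the table, empty, left or right of the lamp. Origin: centre of its underside.
- tray_floor (a point): Centre of the tray's inner floor, 3 mm above the table.
- cap: Lampholder cap standing on the table, about 0.16 kg, 75 mm tall. Origin: centre of its underside, z up. Aluminium skirt 54 mm across up to 22 mm, cone to 31 mm, then a plain round black barrel 38 mm across from 31 to 75 mm: grip it there. Two ears at its foot on its +x and -x axes, each reaching 34 mm from the axis, 12 mm wide, 5 mm thick (0 to 5 mm height).
- barrel (a point): On the cap's axis, 56 mm above its origin: where to grip the barrel. Set in unpressed, the cap rests on the seat with its origin 5 mm below the collar's top. It can turn only with its origin 10 to 14 mm below (12 is right: 8 to 9 N of push).
- ear (a point): Tip of one ear, on the cap's +x axis, 34 mm out, 2.5 mm above its origin. Either ear fits either gap. The ears start over the gaps; half-way is with the cap's x axis 45 degrees clockwise of the lamp's (or that plus half a turn); the lock is at 90 degrees.
- holder: Bystander: black plastic lampholder of the screw type, 52 mm tall, round foot 50 mm across, no ears. Leave it.
- carton: Bystander: small cardboard bulb carton 65 x 65 x 110 mm, standing. Leave it.
- tape: Bystander: roll of paper tape, 90 mm across, 24 mm high, lying flat. Leave it.
- jar: Bystander: little glass jar with a steel lid, 50 mm across, 60 mm high. Leave it.
- driver: Bystander: screwdriver, 190 mm long, lying. Leave it.
- mug: Bystander: white mug, 80 mm across, 90 mm high. Leave it.
- carrier: Bystander: flat wire shade carrier, a 126 mm steel ring with three spokes, 6 mm thick. Leave it.

How it is judged:
On the way, in this order (a step that is already met when the one before it is completed fails the run):
1. the dust cover lies flat in the tray, knob up, let go (horizontal distance between cover and tray_floor below 0.055 m and z of cover in the frame of tray_floor below 0.008 m and angle between cover's own z axis and vertical below 0.12 rad and linear speed of cover below 0.03 m/s and contact force between the fingers and cover below 0.2 N), for 0.2 s.
2. the cap's ears are down through the gaps, below the lips (z of cap in the frame of collar below -0.0085 m and horizontal distance between cap and collar below 0.005 m and angle between the x axis of cap and the x axis of lamp, either way round below 0.35 rad), for 0.1 s.
At the end, for the whole second after the job is handed in: The fingers still grip the cap (over 4 N), at rest, upright, within 5 mm of the collar's axis, 8.5 to 16 mm below the collar's top, turned 30 to 60 degrees clockwise from the gaps; the cover lies flat, knob up, in the tray (centres within 55 mm), released (all of step 1 and angle between the x axis of cap and the x axis of lamp, either way round between 0.52 and 1.05 rad and z of cap in the frame of collar between -0.016 and -0.0085 m and horizontal distance between cap and collar below 0.005 m and angle between cap's own z axis and vertical below 0.08 rad and contact force between the fingers and cap above 4 N and angular speed of cap below 0.15 rad/s and linear speed of cap below 0.02 m/s); the arm keeps its last pose, push and grip.
It fails at once if the cap is turned on into the lock (75 degrees or more from the gaps) (z of cap in the frame of collar below -0.005 m and horizontal distance between cap and collar below 0.008 m and angle between the x axis of cap and the x axis of lamp, either way round above 1.31 rad).
It fails at once if the cover or the cap is dropped (falls free, faster than 0.7 m/s) ((linear speed of cover above 0.7 m/s and contact force between the fingers and cover below 0.3 N) or (linear speed of cap above 0.7 m/s and contact force between the fingers and cap below 0.3 N)).
It fails at once if a bystander is pushed more than 30 mm or tipped (distance of any of holder, carton, tape, jar, driver, mug, carrier from where it was at the start of the episode above 0.03 m or angle between any of holder, carton, jar, mug's own z axis and vertical above 0.35 rad).
It also fails if it takes over 72 s, if anything falls off the work surface, if the arm or the gripper's body presses on something with over 40 N, if the wrist force passes 120 N, or if a joint passes its speed limit or range.

## Working session

There is one attempt and no reset: what is moved stays moved. The work goes in short steps, Python scripts to look and compute and a shell command to move; the robot and the scene stay as the last step left them, time stands still between calls to the robot, and variables do not carry over. Pictures are saved under pics/ and viewed, about 8 in all and at most 12, crops included, and the job is handed in when it is done.

```bash
ls; mkdir -p pics
cat > h.py <<'E'
import numpy as np,cv2
from bench import bot
def rays(name,px):
    p=bot.camera_params(name);V=np.array(p['view']);K=np.array(p['K'],float);d=np.array(p['dist'],float)
    u=cv2.undistortPoints(np.array(px,float).reshape(-1,1,2),K,d).reshape(-1,2)
    dirs=np.c_[u[:,0],-u[:,1],-np.ones(len(u))]@V[:3,:3]
    return -V[:3,:3].T@V[:3,3],dirs
def onplane(name,px,z):
    o,d=rays(name,px);return o+d*((z-o[2])/d[:,2])[:,None]
def proj(name,P):
    p=bot.camera_params(name);V=np.array(p['view']);K=np.array(p['K'],float);d=np.array(p['dist'],float)
    c=np.atleast_2d(P)@V[:3,:3].T+V[:3,3];c=c*[1,-1,-1]
    return cv2.projectPoints(c.reshape(-1,1,3),np.zeros(3),np.zeros(3),K,d)[0].reshape(-1,2)
def cloud(name,depth):
    v,u=np.mgrid[0:480,0:640];o,d=rays(name,np.c_[u.ravel(),v.ravel()])
    return (o+d*depth.reshape(-1,1)).reshape(480,640,3)
def snap(name,tag):
    im,dp=bot.read_camera(name);cv2.imwrite(f'pics/{tag}.png',im[...,::-1]);np.save(f'pics/{tag}.npy',dp);return im,dp
E
python3 - <<'E'
from h import *
for n in('top','side'):
    im,dp=snap(n,n+'0');p=bot.camera_params(n);print(n,p,(dp>0).mean())
    V=np.array(p['view']);print(-V[:3,:3].T@V[:3,3])
print(bot.read_state())
E
```

```text
pics
top {'K': array([[577.70821061,   0.        , 318.59700533],
       [  0.        , 577.70821061, 247.9176706 ],
       [  0.        ,   0.        ,   1.        ]]), 'dist': array([-0.00786812,  0.        ,  0.        ,  0.        ,  0.        ]), 'view': array([[-0.02745254, -0.99958708, -0.00848688,  0.01428205],
       [ 0.99527596, -0.02812311,  0.09292396, -0.59424777],
       [-0.09312427, -0.00589579,  0.99563704, -1.86949404],
       [ 0.        ,  0.        ,  0.        ,  1.        ]])} 0.9959537760416667
[ 0.41773733 -0.01345808  1.91667857]
side {'K': array([[543.39791507,   0.        , 323.27409043],
       [  0.        , 543.39791507, 240.03429771],
       [  0.        ,   0.        ,   1.        ]]), 'dist': array([-0.02223933,  0.        ,  0.        ,  0.        ,  0.        ]), 'view': array([[-0.92886777, -0.37006395, -0.01604174,  0.54261501],
       [ 0.21457819, -0.57288628,  0.79104836, -0.2271682 ],
       [-0.30192858,  0.73133712,  0.61154325, -1.50364076],
       [ 0.        ,  0.        ,  0.        ,  1.        ]])} 0.9961686197916667
[0.09877083 1.17032901 1.10794688]
{'t': 0.1, 'q': array([-1.17928584e+00,  3.79365967e-01,  1.73471478e+00, -2.31217557e-05,
        1.02854844e+00, -3.33238991e-02]), 'qd': array([-0.000651  , -0.0018869 , -0.00231512,  0.00095476,  0.00156085,
        0.00034744]), 'effort': array([-1.32181369e-03, -7.65050769e+01, -4.35293806e+01,  6.51583937e-02,
        3.98855447e-02, -2.11600644e-05]), 'tcp_pos': array([ 0.28835388, -0.63744779,  0.21335074]), 'eef_rot': array([-3.06998519e+00, -6.62125216e-01,  3.20540480e-04]), 'contact_force': array([ 0.3411842 ,  0.63091658, -0.25010644]), 'ft_torque': array([ 0.00026809,  0.01361803, -0.08201104]), 'finger_gap': 0.09134830372750545}
```

View pics/top0.png

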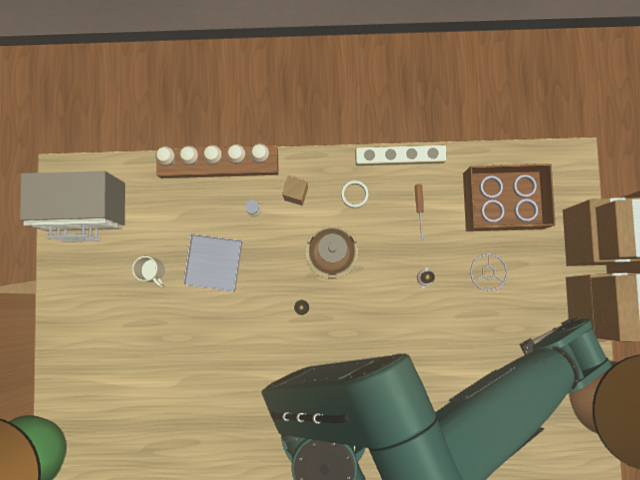

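View pics/side0.png

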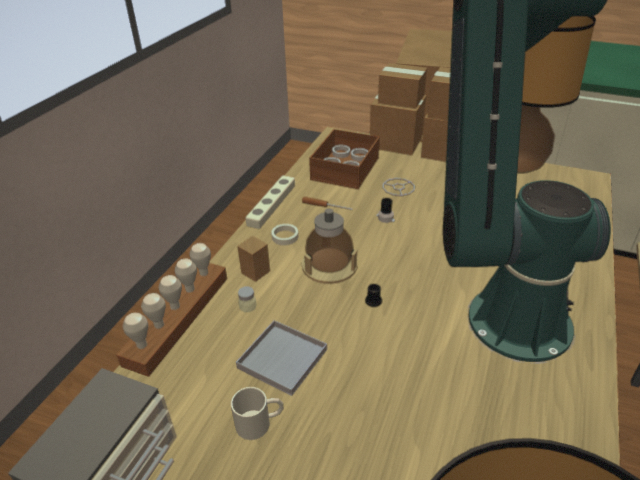

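The top view shows the lamp at about (332,250), tray (213,263) and the screw holder, all black, at (302,307). The silver-skirted cap is at (427,278). The side view agrees: cap (387,210), holder (374,295).

Run:
```python
from h import *
t=cv2.imread('pics/top0.png');s=cv2.imread('pics/side0.png')
def c(im,x,y,r,k): return cv2.resize(im[y-r:y+r,x-r:x+r],(390,290*0+390),interpolation=cv2.INTER_CUBIC)
a=np.hstack([c(t,332,250,32,0),c(t,427,278,16,0)]);b=np.hstack([c(s,329,240,45,0),c(s,387,210,18,0)])
cv2.imwrite('pics/z0.png',cv2.resize(np.vstack([a,b]),(600,600)))
for n in('top','side'):
    dp=np.load(f'pics/{n}0.npy');C=cloud(n,dp);X,Y,Z=C[...,0],C[...,1],C[...,2]
    print(n,'table z',np.median(Z[300:330,180:260]))
    def cen(px,lo,hi,R=0.08):
        g=onplane(n,[px],(lo+hi)/2)[0];m=(np.hypot(X-g[0],Y-g[1])<R)&(Z>lo)&(Z<hi)
        P=C[m];mn,mx=P.min(0),P.max(0);return m.sum(),P.mean(0).round(4),((mn+mx)/2).round(4),(mx-mn).round(4)
    q={'top':dict(k=(332,249),cap=(427,277),tray=(213,263)),'side':dict(k=(329,215),cap=(387,203),tray=(283,356))}[n]
    print('knobtop',cen(q['k'],.200,.215,.03));print('disc',cen(q['k'],.168,.180,.07))
    print('captop',cen(q['cap'],.066,.082,.04));print('rim',cen(q['tray'],.018,.032,.16));
    print('floor',cen(q['tray'],.001,.008,.06))
```

```text
top table z 0.00014064095222798834
knobtop (np.int64(60), array([ 0.5813, -0.0436,  0.2083]), array([ 0.5823, -0.0433,  0.2074]), array([0.0249, 0.024 , 0.0145]))
disc (np.int64(490), array([ 0.5817, -0.0438,  0.1742]), array([ 0.5826, -0.0437,  0.174 ]), array([0.0861, 0.0852, 0.012 ]))
captop (np.int64(48), array([ 0.4893, -0.3498,  0.0751]), array([ 0.4889, -0.3487,  0.0741]), array([0.0356, 0.0374, 0.0156]))
rim (np.int64(199), array([0.5571, 0.3502, 0.0242]), array([0.5275, 0.3384, 0.0248]), array([0.2584, 0.2158, 0.0136]))
floor (np.int64(497), array([0.5569, 0.3496, 0.0042]), array([0.5562, 0.3486, 0.0045]), array([0.1194, 0.1171, 0.0069]))
side table z 0.003808133215439158
knobtop (np.int64(52), array([ 0.5766, -0.0354,  0.2065]), array([ 0.5779, -0.0368,  0.2061]), array([0.0224, 0.0262, 0.0117]))
disc (np.int64(341), array([ 0.5766, -0.0331,  0.1742]), array([ 0.5794, -0.0398,  0.174 ]), array([0.0878, 0.0868, 0.0119]))
captop (np.int64(68), array([ 0.4872, -0.344 ,  0.0714]), array([ 0.4881, -0.3456,  0.0731]), array([0.0381, 0.0483, 0.0138]))
rim (np.int64(652), array([0.5561, 0.3637, 0.024 ]), array([0.5585, 0.3881, 0.025 ]), array([0.1935, 0.2681, 0.0139]))
floor (np.int64(1081), array([0.5586, 0.3485, 0.0048]), array([0.5592, 0.347 , 0.0045]), array([0.1173, 0.1187, 0.0069]))
```

View pics/z0.png

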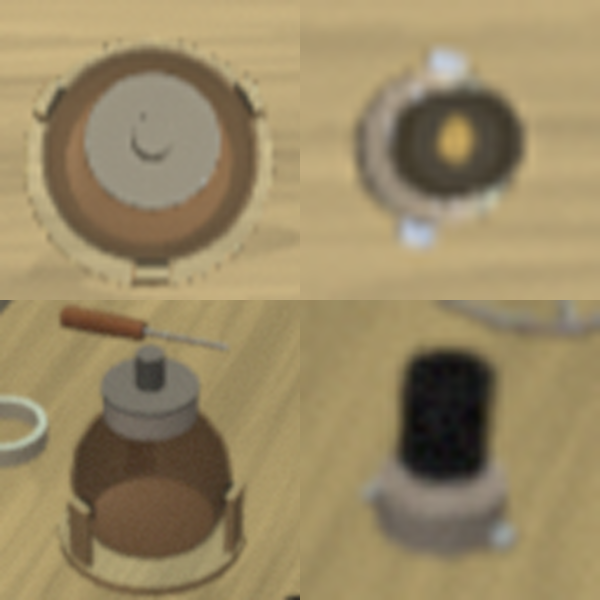

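```bash
python3 -m creep '[[100,20,-16,-50,0],[100,46,-38,0,0],[100,46,-38,0,0],[100,46,-38,0,0],[100,46,-38,0,0],[100,46,-38,0,0],[100,46,-38,0,0],[100,46,-38,0,0]]' 12
cat >> h.py <<'E'
def axes():
    from scipy.spatial.transform import Rotation as R
    s=bot.read_state();return s,R.from_rotvec(s['eef_rot']).as_matrix()
def togo(target):
    s,M=axes();d=np.array(target)-s['tcp_pos']
    print('t',round(s['t'],2),'tcp',s['tcp_pos'].round(4),'yaw',round(np.arctan2(M[1,0],M[0,0]),4),'F',s['contact_force'].round(1),'gap',round(s['finger_gap'],4),'q',s['q'].round(2));print('tool mm',(M.T@d*1000).round(1),'tilt',M[:,2].round(3))
E
python3 -c "
from h import *
togo([.581,-.042,.178])
for n in('top','side'):
    im,dp=snap(n,n+'1')"
```

```text
t: 1.1
tcp_pos: [0.4843, -0.2381, 0.2639]
eef_rot: [-3.071, -0.662, -0.0]
contact_force: [0.4, -0.5, 0.5]
finger_gap: 0.0911
t 1.1 tcp [ 0.4843 -0.2381  0.2639] yaw 0.4246 F [ 0.4 -0.5  0.5] gap 0.0911 q [-0.5   0.06  2.03  0.    1.05  0.65]
tool mm [ 168.9 -138.8   85.9] tilt [ 0.  0. -1.]
```

```bash
python3 -m creep '[[100,42,-35,0,0],[100,42,-35,0,0],[100,42,-35,0,0],[100,43,-34,0,0],[100,0,0,30,0],[100,0,0,30,0],[100,0,0,16,0],[100,0,0,0,0]]' && python3 -c "
from h import *
togo([.581,-.042,.178])
for n in('top','side'):
    im,dp=snap(n,n+'2')
t=cv2.imread('pics/top2.png')[190:310,272:392];s=cv2.imread('pics/side2.png')[150:270,270:390]
cv2.imwrite('pics/z2.png',cv2.resize(np.hstack([t,s]),(800,400),interpolation=cv2.INTER_CUBIC))"
```

```text
t: 2.2
tcp_pos: [0.58, -0.0439, 0.1871]
eef_rot: [-3.071, -0.661, 0.003]
contact_force: [-0.7, 0.2, -0.2]
finger_gap: 0.0914
t 2.2 tcp [ 0.58   -0.0439  0.1871] yaw 0.4244 F [-0.7  0.2 -0.2] gap 0.0914 q [-0.12  0.23  1.99 -0.    0.92  1.03]
tool mm [ 1.7 -1.4  9.1] tilt [-0.002  0.    -1.   ]
```

View pics/z2.png

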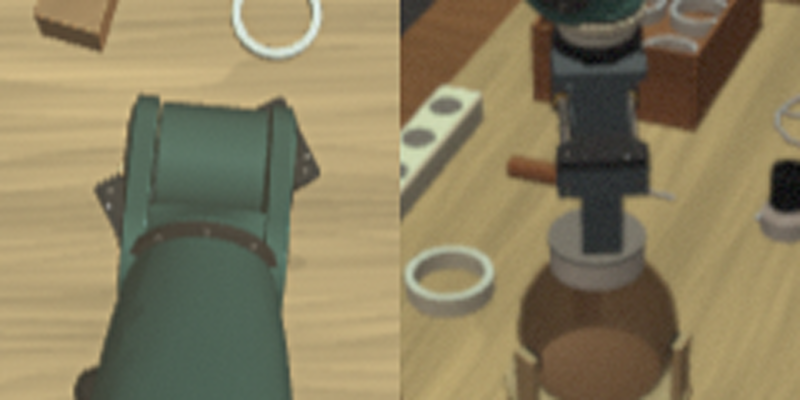

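The side crop shows the open fingers straddling the knob, centred on the cover disc within about 1.5 px (finger 602, disc 597 in the crop). The top view is blocked by the arm. I'll go down and grip.

```bash
python3 -m creep '[[100,1,-1,8,0],[100,0,0,0,0],[0,0,0,0,0],[0,0,0,0,0],[0,0,0,0,0],[0,0,0,0,0],[0,0,0,0,0],[0,0,0,0,0]]' 15 && python3 -m creep '[[0,0,0,0,0],[0,0,0,-10,0],[0,0,0,-20,0],[0,0,0,-40,0],[0,0,0,-40,0],[0,0,0,0,0]]' && python3 -c "
from h import *
togo([.5575,.349,.20])
snap('side','side3')"
```

```text
t: 3.3
tcp_pos: [0.5811, -0.0423, 0.1799]
eef_rot: [-3.071, -0.662, 0.0]
contact_force: [0.8, 1.1, -0.3]
finger_gap: 0.034
t: 4.05
tcp_pos: [0.5828, -0.0425, 0.2947]
eef_rot: [3.069, 0.662, 0.01]
contact_force: [0.1, -0.4, -0.4]
finger_gap: 0.0249
t 4.05 tcp [ 0.5828 -0.0425  0.2947] yaw 0.4248 F [ 0.1 -0.4 -0.4] gap 0.0249 q [-0.11  0.11  1.92  0.    1.11  1.03]
tool mm [ 137.7 -367.4   94.2] tilt [ 0.007 -0.001 -1.   ]
```

```bash
python3 -c "
from h import *
s=cv2.imread('pics/side3.png')[90:270,240:420]
t,_=snap('top','top3');t=t[...,::-1][200:290,272:362]
cv2.imwrite('pics/z3.png',np.hstack([cv2.resize(s,(400,400),interpolation=cv2.INTER_CUBIC),cv2.resize(t,(400,400),interpolation=cv2.INTER_CUBIC)]))"
```

```text
(no output)
```

View pics/z3.png

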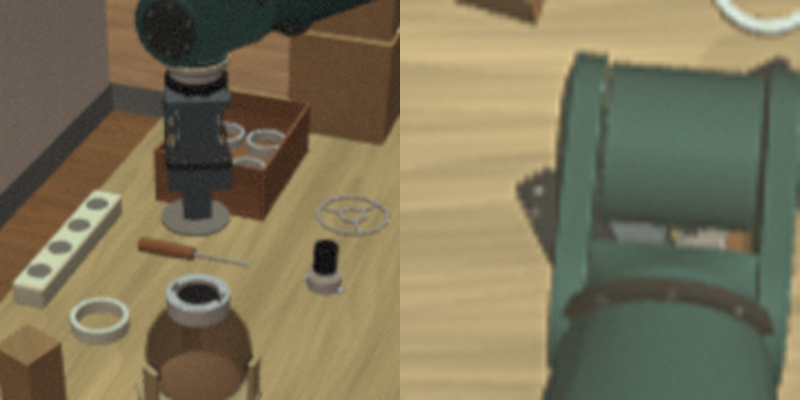

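The cover is lifted level in the jaws, and the collar on the lamp is now open (side crop about (198,295)). Next I carry it to the tray.

```bash
python3 -m creep '[[0,10,-26,0,0],[0,20,-53,0,0],[0,20,-53,0,0],[0,20,-53,0,0],[0,20,-53,0,0],[0,20,-53,0,0],[0,20,-53,20,0],[0,8,-24,40,0]]' && python3 -m creep '[[0,0,0,50,0],[0,0,0,50,0],[0,0,0,50,0],[0,0,0,40,0],[0,0,0,10,0],[0,0,0,0,0]]' && python3 -c "
from h import *
togo([.5575,.349,.0175])
snap('side','side4');snap('top','top4')"
```

```text
t: 5.15
tcp_pos: [0.5549, 0.3527, 0.2295]
eef_rot: [-3.07, -0.665, -0.002]
contact_force: [0.7, -0.2, -0.3]
finger_gap: 0.0248
t: 5.9
tcp_pos: [0.555, 0.3497, 0.0299]
eef_rot: [3.071, 0.662, -0.001]
contact_force: [0.9, 0.1, -0.4]
finger_gap: 0.0249
t 5.9 tcp [0.555  0.3497 0.0299] yaw 0.4247 F [ 0.9  0.1 -0.4] gap 0.0249 q [0.53 0.56 1.87 0.   0.71 1.67]
tool mm [ 2.   1.7 12.4] tilt [-0.001 -0.    -1.   ]
```

```bash
python3 -m creep '[[0,2,2,6,0],[0,0,0,3,0],[0,0,0,1,0],[0,0,0,1,0],[0,0,0,0,0]]' && python3 -m creep '[[0,0,0,1,0],[0,0,0,1,0],[0,0,0,0,0]]'
```

```text
t: 6.62
tcp_pos: [0.5577, 0.3489, 0.0189]
eef_rot: [3.071, 0.662, -0.0]
contact_force: [-1.2, -0.3, 0.1]
finger_gap: 0.025
t: 7.0
tcp_pos: [0.5578, 0.3489, 0.017]
eef_rot: [-3.071, -0.662, -0.0]
contact_force: [1.0, 0.4, -0.4]
finger_gap: 0.0248
```

```bash
python3 -m creep '[[0,0,0,1,0],[0,0,0,0.5,0],[0,0,0,0,0]]'; python3 -c "
from h import *
togo([.5575,.349,.0175]);im,dp=snap('side','side5')
s=im[...,::-1][290:410,220:380];cv2.imwrite('pics/z5.png',cv2.resize(s,(640,480),interpolation=cv2.INTER_CUBIC))"
```

```text
t: 7.38
tcp_pos: [0.558, 0.349, 0.0166]
eef_rot: [3.071, 0.662, 0.0]
contact_force: [-5.2, -3.7, 18.6]
finger_gap: 0.0246
t 7.38 tcp [0.558  0.349  0.0166] yaw 0.4249 F [-5.2 -3.7 18.6] gap 0.0246 q [ 0.52  0.59  1.86 -0.    0.69  1.67]
tool mm [-0.5 -0.2 -0.9] tilt [ 0.  0. -1.]
```

View pics/z5.png

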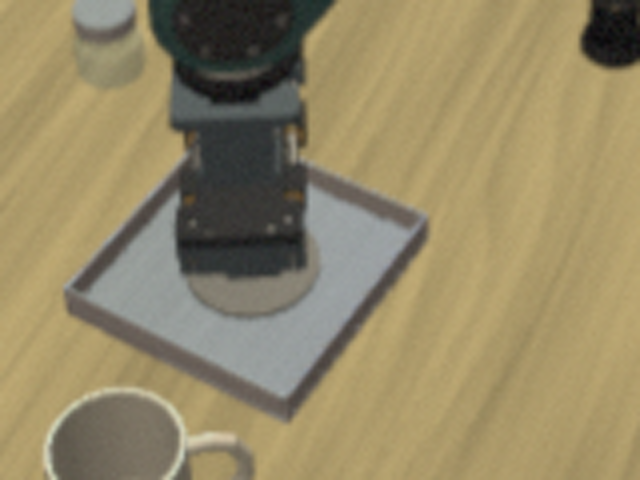

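The cover sits on the tray floor (contact 18 N), centred near (250,275) of the crop and well inside the walls. I'll release it.

```bash
python3 -m creep '[[0,0,0,-0.5,0],[50,0,0,0,0],[50,0,0,0,0],[50,0,0,0,0],[50,0,0,-10,0],[50,0,0,-40,0],[50,0,0,-60,0],[50,0,0,-60,0]]' && python3 -m creep '[[70,0,0,-60,0],[100,0,0,-40,0]]'
python3 - <<'E'
from h import *
snap('side','side6');snap('top','top6')
t=cv2.imread('pics/top6.png');s=cv2.imread('pics/side6.png')
f=lambda a:cv2.resize(a,(400,400),interpolation=cv2.INTER_CUBIC)
cv2.imwrite('pics/z6.png',np.hstack([f(t[223:273,307:357]),f(s[195:245,304:354])]))
C=cloud('top',np.load('pics/top6.npy'));X,Y,Z=C[...,0],C[...,1],C[...,2]
m=(np.hypot(X-.581,Y+.042)<.06)&(Z>.163)&(Z<.178);P=C[m];print('collar top',m.sum(),(P.min(0)+P.max(0))/2,P.max(0)-P.min(0))
m=(np.hypot(X-.5575,Y-.349)<.06)&(Z>.008)&(Z<.016);P=C[m];print('cover disc',m.sum(),P.mean(0),P.max(0)-P.min(0))
togo([.489,-.349,.16])
E
```

```text
t: 8.43
tcp_pos: [0.5576, 0.3488, 0.1883]
eef_rot: [-3.071, -0.662, -0.0]
contact_force: [0.5, -0.2, 0.6]
finger_gap: 0.0459
t: 8.68
tcp_pos: [0.5581, 0.3491, 0.29]
eef_rot: [-3.07, -0.662, -0.005]
contact_force: [0.3, 0.3, -0.6]
finger_gap: 0.0627
collar top 471 [ 0.58120411 -0.04257596  0.17045884] [0.08336693 0.08240145 0.01486835]
cover disc 164 [0.55571974 0.32318718 0.01181963] [0.10236717 0.07232889 0.00782863]
t 8.78 tcp [0.5595 0.3499 0.292 ] yaw 0.4249 F [0.9 0.4 0.1] gap 0.0709 q [0.52 0.23 1.77 0.   1.13 1.67]
tool mm [-353.4  607.8  128.8] tilt [ 0.007  0.004 -1.   ]
```

View pics/z6.png

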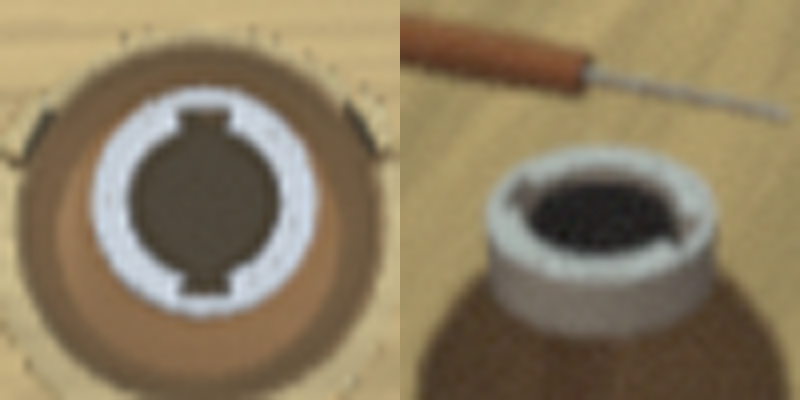

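Both gaps are clear: crop (206,118) and (205,285) in the top view, so they lie nearly along the image vertical. I'll measure these and the ears by mask.

```bash
cat > m.py <<'E'
from h import *
def collar(n,tag):
    im=cv2.imread(f'pics/{tag}.png');v,u=np.mgrid[0:480,0:640]
    P=onplane(n,np.c_[u.ravel(),v.ravel()],.170).reshape(480,640,3)
    g=im.min(2).astype(float);near=np.hypot(P[...,0]-.581,P[...,1]+.042)<.055
    m=((g>135)&near).astype(np.uint8)
    cn=max(cv2.findContours(m,0,cv2.CHAIN_APPROX_NONE)[0],key=cv2.contourArea)
    h=cv2.convexHull(cn).reshape(-1,2);w=onplane(n,h,.170)[:,:2].astype(np.float32)
    (cx,cy),(a,b),_=cv2.fitEllipse(w*1000);c=np.array([cx,cy])/1000
    D=P[...,:2]-c;r=np.hypot(D[...,0],D[...,1]);k=(r>.0315)&(r<.035)
    th=np.arctan2(D[...,1],D[...,0])[k];wt=np.clip(np.median(g[k])-25-g[k],0,60);wt[wt<15]=0
    ang=np.angle((wt*np.exp(2j*th)).sum())/2
    print(n,'collar',c.round(4),'dia',round(a,1),round(b,1),'gap axis yaw',round(ang,3))
def ears(n,tag,px):
    im=cv2.imread(f'pics/{tag}.png').astype(float);v,u=np.mgrid[0:480,0:640]
    P=onplane(n,np.c_[u.ravel(),v.ravel()],.005).reshape(480,640,3);top=onplane(n,[px],.075)[0]
    r=np.hypot(P[...,0]-top[0],P[...,1]-top[1]);k=(r<.045)&(r>.0285)
    hsv=im[...,0]-im[...,2]; 
    kk=k&(hsv>-5)
    for a,b in zip(v[kk],u[kk]):pass
    N,lab,st,ce=cv2.connectedComponentsWithStats(kk.astype(np.uint8));
    out=[(int(st[i,4]),ce[i].round(1),onplane(n,[ce[i]],.005)[0][:2].round(4)) for i in range(1,N) if st[i,4]>2]
    print(n,'cap top',top.round(4),out)
if __name__=='__main__':
    collar('top','top6');collar('side','side6');ears('top','top6',(427.3,276.9));
    print(onplane('top',[(426.7,268.6),(423.5,286.9)],.005).round(4))
    print(onplane('side',[(369+73*.12,192+194*.12),(369+202*.12,192+235*.12)],.004).round(4))
    # barrel: dark blob
    for n,tag,px in(('top','top6',(427,277)),('side','side6',(387,207))):
        im=cv2.imread(f'pics/{tag}.png');m=np.zeros((480,640),np.uint8);x,y=px
        m[y-20:y+20,x-20:x+20]=(im[y-20:y+20,x-20:x+20].max(2)<85)
        N,l,st,ce=cv2.connectedComponentsWithStats(m);i=1+st[1:,4].argmax();print(n,st[i],ce[i],onplane(n,[ce[i]],.056).round(4))
E
python3 m.py
```

```text
top collar [ 0.5807 -0.0441] dia 85.1 86.2 gap axis yaw -0.01
side collar [ 0.581  -0.0421] dia 84.2 85.8 gap axis yaw -0.019
top cap top [ 0.4876 -0.3459  0.075 ] [(5, array([426.2, 268.4]), array([ 0.5185, -0.3561])), (3, array([423., 287.]), array([ 0.4574, -0.3428]))]
[[ 0.5177 -0.3577  0.005 ]
 [ 0.4577 -0.3445  0.005 ]]
[[ 0.5168 -0.3496  0.004 ]
 [ 0.4577 -0.3399  0.004 ]]
top [421 272  13  11  89] [427.12359551 276.85393258] [[ 0.4885 -0.3487  0.056 ]]
side [381 198  11  16 156] [385.97435897 205.46153846] [[ 0.4881 -0.344   0.056 ]]
```

```bash
python3 -m creep '[[100,-15,26,0,0],[100,-29,50,0,0],[100,-29,50,0,0],[100,-29,50,0,0],[100,-29,50,0,0],[100,-29,50,0,0],[100,-29,50,0,0],[100,-29,50,0,0]]' && python3 -m creep '[[100,-29,50,0,0],[100,-29,50,0,0],[100,-29,50,0,0],[100,-29,50,30,0],[100,-16,30,50,0],[100,0,0,50,0],[100,0,0,40,0],[100,0,0,0,0]]' && python3 -c "
from h import *
togo([.488,-.3475,.037]);snap('side','side7');snap('top','top7')
s=cv2.imread('pics/side7.png')[150:230,340:440];t=cv2.imread('pics/top7.png')[230:310,377:477]
cv2.imwrite('pics/z7.png',cv2.resize(np.hstack([s,t]),(800,320),interpolation=cv2.INTER_CUBIC))"
```

```text
t: 9.78
tcp_pos: [0.5133, -0.0853, 0.2859]
eef_rot: [3.071, 0.662, -0.0]
contact_force: [0.5, 0.3, -0.0]
finger_gap: 0.0912
t: 10.78
tcp_pos: [0.487, -0.3439, 0.1145]
eef_rot: [-3.067, -0.661, 0.006]
contact_force: [0.6, 0.4, 0.0]
finger_gap: 0.0908
t 10.78 tcp [ 0.487  -0.3439  0.1145] yaw 0.4246 F [0.6 0.4 0. ] gap 0.0908 q [-0.65  0.36  1.98 -0.    0.81  0.49]
tool mm [-0.4  4.  77.5] tilt [-0.004  0.003 -1.   ]
```

View pics/z7.png

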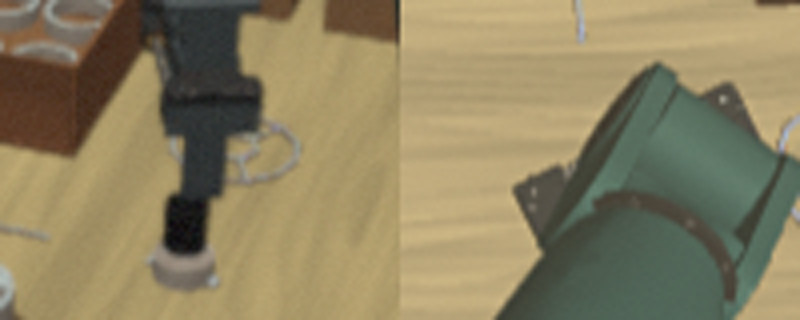

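The side crop shows the near finger (202,195) about 8 mm to the right of the barrel (187,198). The open jaw's angle to the line of sight explains that, so I'll go down and grip.

```bash
python3 -m creep '[[100,0,3,25,0],[100,0,0,25,0],[100,0,0,20,0],[100,0,0,5,0],[100,0,0,0,0]]' 30 && python3 -c "
from h import *
togo([.488,-.3475,.037])" && python3 -m creep '[[0,0,0,0,0],[0,0,0,0,0],[0,0,0,0,0],[0,0,0,0,0],[0,0,0,0,0],[0,0,0,0,0],[0,0,0,0,0],[0,0,0,0,0]]'
```

```text
t: 11.5
tcp_pos: [0.4905, -0.3481, 0.0427]
eef_rot: [3.071, 0.662, 0.001]
contact_force: [0.4, 0.2, -0.8]
finger_gap: 0.091
t 11.5 tcp [ 0.4905 -0.3481  0.0427] yaw 0.4249 F [ 0.4  0.2 -0.8] gap 0.091 q [-0.66  0.48  1.98  0.    0.68  0.49]
tool mm [-2.  -1.6  5.7] tilt [ 0. -0. -1.]
t: 12.5
tcp_pos: [0.4901, -0.3479, 0.0421]
eef_rot: [-3.071, -0.662, 0.0]
contact_force: [-0.3, 0.8, 0.1]
finger_gap: 0.0374
```

```bash
python3 -m creep '[[0,0,0,-20,0],[0,0,0,-50,0],[0,0,0,-60,0],[0,0,0,-55,0],[0,17,-20,0,0],[0,35,-40,0,0],[0,35,-40,0,0],[0,35,-40,0,0]]' 35 && python3 -m creep '[[0,35,-40,0,0],[0,35,-40,0,0],[0,17,-20,0,0],[0,0,0,0,-0.09],[0,0,0,0,-0.09],[0,0,0,0,0],[0,0,0,0,0]]'
python3 - <<'E'
from h import *
togo([.581,-.043,.227]);snap('side','side8');snap('top','top8')
s=cv2.imread('pics/side8.png')[180:250,290:370]
cv2.imwrite('pics/z8.png',cv2.resize(s,(640,560),interpolation=cv2.INTER_CUBIC))
E
```

```text
t: 13.5
tcp_pos: [0.5439, -0.1686, 0.2287]
eef_rot: [3.07, 0.662, 0.002]
contact_force: [0.5, 0.6, -0.5]
finger_gap: 0.0374
t: 14.38
tcp_pos: [0.5816, -0.0432, 0.2278]
eef_rot: [3.0, 0.932, 0.001]
contact_force: [0.3, 0.0, -1.5]
finger_gap: 0.0374
t 14.38 tcp [ 0.5816 -0.0432  0.2278] yaw 0.6026 F [ 0.3  0.  -1.5] gap 0.0374 q [-0.11  0.18  1.97  0.    0.99  0.85]
tool mm [-0.4 -0.5  0.8] tilt [ 0.001 -0.    -1.   ]
```

View pics/z8.png

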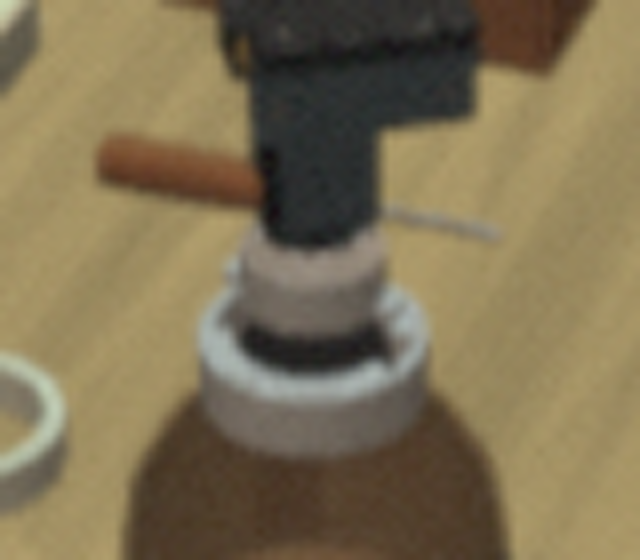

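Run:
```python
from h import *
def crop(p): return ((p-[290,180]+.5)*8-.5).round(1)
th=np.linspace(0,2*np.pi,361);circ=lambda c,z,r:np.c_[c[0]+r*np.cos(th),c[1]+r*np.sin(th),0*th+z]
im=cv2.imread('pics/z8.png')
for name,c,z,r in(('collar',(.581,-.043),.170,.0425),('bore',(.581,-.043),.170,.0295),('foot',(.5816,-.0432),.186,.027),('skirttop',(.5816,-.0432),.208,.027)):
    q=crop(proj('side',circ(c,z,r)));print(name,'x',q[:,0].min(),q[:,0].max(),'y',q[:,1].min(),q[:,1].max())
    cv2.polylines(im,[q.astype(np.int32)],1,(0,0,255) if name in('foot','skirttop') else (0,255,0),1)
for y in(-.15,-.02,.1):
    e=np.array([np.cos(y),np.sin(y)])
    for s in(1,-1):
        p=np.r_[np.array([.5816,-.0432])+s*.032*e,.1885];q=crop(proj('side',p))[0];print(y,s,q)
        if y==-.02: cv2.circle(im,tuple(q.astype(int)),6,(255,0,0),1)
print('gap',[crop(proj('side',[.581+s*.033,-.043-s*.033*.014,.17]))[0] for s in(1,-1)])
cv2.imwrite('pics/z8b.png',im)
```

```text
collar x 198.4 428.4 y 264.8 399.2
bore x 233.5 393.2 y 284.7 377.9
foot x 238.1 385.1 y 252.7 337.6
skirttop x 236.9 385.1 y 203.6 287.9
-0.15 1 [236.5 264.8]
-0.15 -1 [387.7 313.6]
-0.02 1 [231.4 270.7]
-0.02 -1 [392.6 307.6]
0.1 1 [227.9 276.3]
0.1 -1 [395.9 301.8]
gap [array([231.1, 311.8]), array([396.6, 349.6])]
```

View pics/z8b.png

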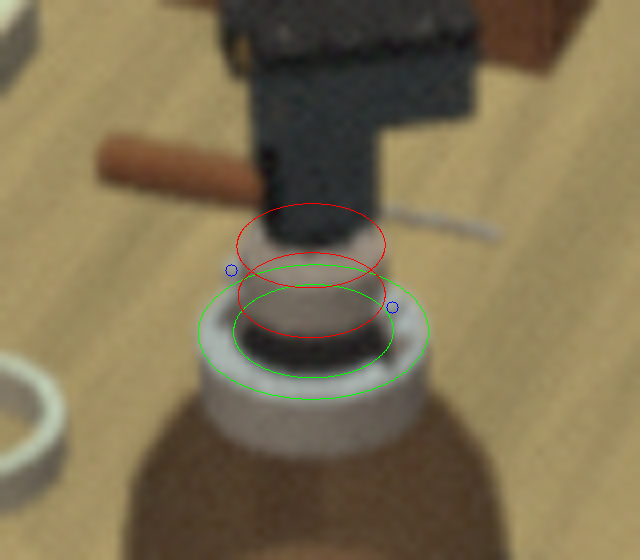

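The overlay matches: skirt foot, collar and bore fall on their outlines, and the left ear at about (232,268) fits a cap yaw of about -0.02, against -0.014 for the gaps. I'll lower it carefully.

```bash
python3 -m creep '[[0,0,0,8,0],[0,0,0,5,0],[0,0,0,2,0],[0,0,0,2,0],[0,0,0,1,0],[0,0,0,0,0]]'; python3 -m creep '[[0,0,0,1,0],[0,0,0,1,0],[0,0,0,1,0],[0,0,0,0,0]]'
```

```text
t: 15.22
tcp_pos: [0.5816, -0.0431, 0.2092]
eef_rot: [2.999, 0.936, 0.0]
contact_force: [0.6, 0.6, -1.7]
finger_gap: 0.0372
t: 15.72
tcp_pos: [0.5817, -0.0431, 0.2063]
eef_rot: [2.999, 0.936, 0.0]
contact_force: [-0.9, 0.2, 2.2]
finger_gap: 0.0376
```

```bash
python3 -m creep '[[0,0,0,1,0],[0,0,0,1,0],[0,0,0,0,0]]' 45; python3 -m creep '[[0,0,0,1,0],[0,0,0,1,0],[0,0,0,1,0],[0,0,0,1,0],[0,0,0,0,0],[0,0,0,0,0]]'; python3 -c "
from h import *
togo([.5817,-.0431,.2]);snap('side','side9')"
```

```text
t: 16.1
tcp_pos: [0.5817, -0.0431, 0.2042]
eef_rot: [2.999, 0.936, 0.0]
contact_force: [-1.6, 1.2, 3.7]
finger_gap: 0.0371
t: 16.85
tcp_pos: [0.5817, -0.0431, 0.2003]
eef_rot: [2.999, 0.936, 0.0]
contact_force: [-2.2, 1.9, 6.7]
finger_gap: 0.0371
t 16.85 tcp [ 0.5817 -0.0431  0.2003] yaw 0.6047 F [-2.2  1.9  6.7] gap 0.0371 q [-0.11  0.21  1.98  0.    0.95  0.85]
tool mm [-0.  -0.   0.3] tilt [ 0.  0. -1.]
```

Push of about 8.3 N means 6.6 mm of spring travel, so the foot is about 11.6 mm below the collar top, and the ears are below the lips. Now I turn it clockwise in steps.

```bash
python3 -m creep '[[0,0,-0.5,0,0],[0,0,0,0,0.05],[0,0,0,0,0.1],[0,0,0,0,0.1],[0,0,0,0,0]]'; python3 -m creep '[[0,0,0,0,0.1],[0,0,0,0,0.1],[0,0,0,0,0.1],[0,0,0,0,0]]'; python3 -c "
from h import *
togo([.5817,-.0431,.2]);print(bot.read_state()['ft_torque'])"
```

```text
t: 17.52
tcp_pos: [0.582, -0.0429, 0.2006]
eef_rot: [3.092, 0.552, 0.002]
contact_force: [-0.3, 0.4, 6.1]
finger_gap: 0.0372
t: 18.02
tcp_pos: [0.582, -0.0429, 0.2006]
eef_rot: [3.14, 0.084, 0.002]
contact_force: [0.5, -0.0, 6.7]
finger_gap: 0.037
t 18.02 tcp [ 0.582  -0.0429  0.2006] yaw 0.0533 F [ 0.5 -0.   6.7] gap 0.037 q [-0.11  0.21  1.98 -0.    0.94  1.4 ]
tool mm [-0.3  0.2  0.6] tilt [ 0.001 -0.    -1.   ]
[-0.06744148  0.05128207 -0.05342985]
```

```bash
python3 -m creep '[[0,0,0,0,0.11],[0,0,0,0.3,0.11],[0,0,0,0,0],[0,0,0,0,0],[0,0,0,0,0]]'
python3 - <<'E'
from h import *
togo([.5817,-.0431,.2]);print(bot.read_state()['ft_torque'].round(3))
snap('side','side10');snap('top','top10')
s=cv2.imread('pics/side10.png');f=lambda a:cv2.resize(a,(400,400),interpolation=cv2.INTER_CUBIC)
cv2.imwrite('pics/z10.png',np.hstack([f(s[180:250,295:365]),f(s[300:400,233:333])]))
n='side';C=cloud(n,np.load('pics/side10.npy'));X,Y,Z=C[...,0],C[...,1],C[...,2]
m=(np.hypot(X-.5575,Y-.349)<.06)&(Z>.030)&(Z<.05);print('cover knob top',m.sum(),C[m].mean(0).round(4),Z[m].max().round(4))
E
```

```text
t: 18.65
tcp_pos: [0.582, -0.0429, 0.2003]
eef_rot: [3.131, -0.259, 0.002]
contact_force: [0.4, 0.1, 7.0]
finger_gap: 0.0375
t 18.65 tcp [ 0.582  -0.0429  0.2003] yaw -0.1652 F [0.4 0.1 7. ] gap 0.0375 q [-0.11  0.21  1.98 -0.    0.94  1.62]
tool mm [-0.2  0.2  0.3] tilt [ 0.001 -0.    -1.   ]
[-0.08   0.049 -0.064]
cover knob top 102 [0.5561 0.3525 0.0427] 0.0498
```

View pics/z10.png

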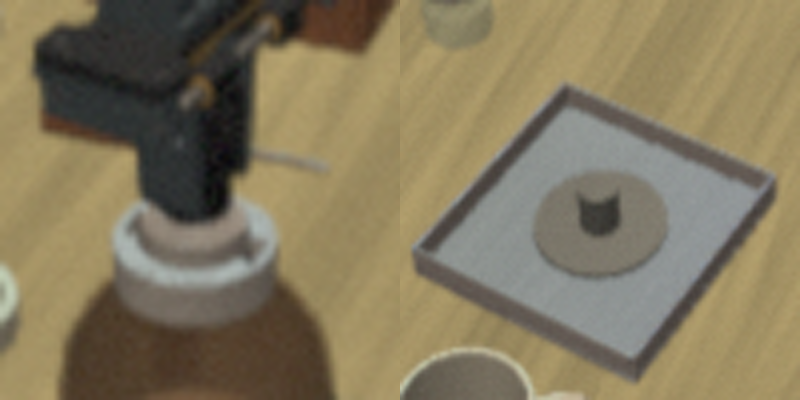

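The cap sits low in the collar and the right-hand gap (255,245) is empty, so the ear is under the lip. The cover lies flat, knob up, mid-tray. Handing in.

```bash
python3 -c "
from h import *
print(bot.job_done());togo([.5817,-.0431,.2])"
```

```text
the job is handed in; nothing more can be done
None
the job is handed in; nothing more can be done
```

I set the dust cover down flat, knob up, in the tray and let it go. I then put the cap's ears through the gaps, pressed it down and turned it 0.77 rad (44°) clockwise. I handed in at about 18.8 s of robot time, still gripping the cap; no verdict was reported.

**Cap (last checks):**
- **Depth:** the push of about 8.5 N and the tool height both put the cap's foot 11.6–11.8 mm below the collar's top.
- **Position:** the tool is about 1 mm from the measured collar axis, and the tilt is near zero.
- **Turn:** the turning torque was only about 0.06 N m, so the cap is unlikely to have slipped in the jaws. In the last picture one gap is visibly empty. I inferred the cap's angle from the turn and did not measure it directly, since the ears are hidden under the lips.
- **Grip:** the jaws read 37.5 mm on the 38 mm barrel, with the grip set to 45 N.

**Cover:** the knob is about 4 mm from the measured tray centre, with its top at about the expected height (43–50 mm read, 45 mm expected).

**Disagreements:**
- The two cameras differed by 2–5 mm on where things were, and by about 0.05 rad on the ears' angle; I used averages. The cap still went in without jamming; I eased a 3 N side force with a 0.5 mm shift.
- One depth-based check of the cover from the top camera was 26 mm off in y (about 0.323 instead of 0.349), probably because the arm was partly in view. The later side view contradicted it.

I did not re-measure the bystanders. No unexpected contact force showed at any point.

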